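Set the sound specimen plate under the test needle

ROBOT

A 6-joint arm with a two-finger parallel gripper is mounted at the origin on a cart in front of the work surface, level with it; the furniture and walls round the work are solid. World frame = base frame: x ahead of the robot, y to its left, z up, the work surface at z = 0. Lengths are in m, angles in rad, forces in N, time in s.
With the tool pointing down it reaches from about 0.3 to 0.85 m from the base axis. Payload 4.2 kg.
Tool frame: the origin (TCP) lies between the finger pads; the fingertips stand env.tip_reach ahead of it and the grasp point (between the pads) lies 8 mm behind it (env.tip_reach is the distance from the TCP to the fingertips, in m); z points along the fingers, y is the line along which they close (so a half turn about z gives the same grasp; the last joint's range is limited). The gripper opens to 91 mm and grips with 3 to 60 N. Pads are 32 mm wide; open, the fingers measure 118 mm over their backs; the gripper's body (76 mm by 178 mm) begins 60 mm behind the grasp point.
Start: joints at [-1.192, 0.32, 1.565, -0, 1.257, -0.02], TCP at [0.223, -0.53, 0.225] pointing down, gripper open.
Joint ranges: [-3.11, 3.11], [-0.84, 2.01], [0.21, 2.61], [-1.34, 4.49], [0.05, 2.63], [-2.56, 2.56]. Speed limits (rad/s): [2.57, 2.57, 3.14, 3.14, 3.14, 3.14].

INTERFACE

Orientations are given as a unit quaternion [w, x, y, z].
In Python, from rig import env, viewer, job gives the robot as it stands.
- The arm moves only by the shell command python3 -m jog 'ROWS' [OPENING] [FORCE]. ROWS is JSON, a list of rows, each a list of 6 numbers: the shift along the tool's x, y, z in m, then the turn, a rotation vector about the tool's x, y, z in rad. A call has 1 to 12 rows; each row shifts and turns the commanded pose from where the row before left it, along the tool's axes as they then stand; what a row does not reach is not made up. A row lasts 1/8 s, in which the tool goes at most 62.5 mm and 10.7 degrees, less where a joint would pass 70% of its speed; a pose out of reach is approached as far as the arm can. A call with a gripper value outside its range is refused whole. OPENING is the closure, from 0 (fully open) to 1 (shut), set as the call begins (- or left out, the last holds). The fingers move at their own pace and stop on an object; FORCE is the grip in N (left out, the last holds). Time passes only in rows, so rows that do not move let the fingers close. It gives the time, the measured TCP pose, the force, the opening and the grip force at its end, in the units of the state.
- env.state(): the state, without advancing time (a new reading comes with each control period).
- viewer.camera(name): name is "side" or "top"; returns the picture (480x640x3 uint8, red, green, blue); there is no depth.
- viewer.calibration(name): a dict with "intrinsics" (3x3 intrinsics, pixels), "rvec" (rotation vector, rad) and "tvec" (3), from world to camera coordinates, as OpenCV has them. Camera axes: x right, y down, z forward; pixel columns grow to the right and rows downward; lengths in m; the calibration is good to about 2 mm. A picture is of the moment at which its call begins. calibration takes no time and is no camera call.
- job.finish_job(): hands the job in; it is judged then, once.
The state is a dict: "t": time; "joints": joint angles; "dq": joint speeds; "joint_efforts": joint torques, N m; "ee_pos": TCP position; "tool_rot": TCP orientation; "force": force on the tool from outside, world axes, zero at the start; "ft_torque": the same for the moment, N m; "gripper_width": finger opening in m; "grip_force": force on a finger pad.
Only numpy, scipy, OpenCV 4.12 (cv2) and the standard library are available. Lean on these libraries where they do the work, as an engineer would, in place of code of your own. Each camera call takes 0.05 s, during which the arm holds its last target. There are 200 camera calls.

TASK

Two metal specimen plates lie on the base of the needle stand. Put the one with the broken-off corner away, flat in the grey tray, and slide the whole one along the stand's base, without lifting it off, until the needle's point stands over the inside of the small ring marked on it. Keep everything off the needle, and leave the beaker, the timer and the dropper bottle where they are.

Things in the scene. Friction and masses are not known exactly. Their poses are not given: they have to be found in the camera images.
- stand: needle stand, fixed: grey base plate 210 (x) x 280 (y) x 10 mm, origin at the centre of its underside, so its upper face is 10 mm up. A round column (at x = +80 mm, y = 0, 140 mm high) carries a white boom 20 mm wide, 95 to 117 mm above the bench, that reaches towards -x as far as x = +5 mm and holds the needle. x points from the front edge to the column
- needle: upright steel needle and its chuck under the end of the boom, fixed to the stand; 4.4 mm thick, tapering to a point over the last 10 mm, chuck 15 mm thick from 40 mm above the point. Origin at the point, 25 mm above the bench, which leaves 5 mm over a plate lying on the base
- needle_tip (a point): the needle's point; straight above it, on top of the boom 134 mm over the bench, is a round dark cap 14 mm wide, seen from above
- plate_whole: the whole specimen plate, loose, bare aluminium, a full rectangle 150 (x) x 45 (y) x 10 mm, about 0.19 kg; origin at the centre of its underside. On its top at x = -55 mm stands a grip block 24 (x) x 16 (y) mm, 23 mm high (top 33 mm above the underside). Its mark is at x = +55 mm
- mark (a point): centre of the ring marked on top of the whole plate (ring 10 mm inside diameter, with a fine cross), at x = +55, y = 0, z = 10 mm in the plate's frame
- whole_grip (a point): middle of the whole plate's grip block, 22 mm above the plate's underside; the block's 16 mm width lies along the plate's y
- plate_chipped: the chipped specimen plate: same as the whole one (150 x 45 x 10 mm, same grip block at x = -55 mm, same mass) except that a three-cornered piece, 26 mm each way, is broken from the corner at +x, +y, taking part of the mark with it; origin at the centre of the underside of the unbroken outline
- chipped_grip (a point): middle of the chipped plate's grip block, 22 mm above the plate's underside; the block's 16 mm width lies along the plate's y
- tray: open grey plastic tray, fixed, 230 (x) x 150 (y) x 25 mm outside, walls and floor about 4 mm; origin at the centre of its underside
- beaker: small glass beaker 50 mm wide, 63 mm high, loose; leave it alone. Origin under its centre
- countdown_timer: white desk timer 66 x 62 x 21 mm, loose; leave it alone. Origin under its centre
- dropper_bottle: small brown glass bottle 35 mm wide, 70 mm high, loose; leave it alone. Origin under its centre

How it is judged:
At the end, for the whole second after the job is handed in: The whole plate lies flat and still on the stand's base with the centre of its mark within 5 mm (horizontally) of the needle's point; the chipped plate lies flat and still on the tray's floor (horizontal distance between mark and needle_tip below 0.005 m and angle between plate_whole's own z axis and vertical below 0.04 rad and z of plate_whole in the frame of stand between 0.007 and 0.013 m and linear speed of each of plate_whole, plate_chipped below 0.01 m/s and angle between plate_chipped's own z axis and vertical below 0.06 rad and z of plate_chipped in the frame of tray between 0 and 0.01 m and x of plate_chipped in the frame of tray between -0.1 and 0.1 m and y of plate_chipped in the frame of tray between -0.06 and 0.06 m); the robot touches nothing.
It fails at once if the whole plate is lifted (its underside's centre more than 10 mm above the base's upper face) or tipped by more than 0.3 rad (z of plate_whole in the frame of stand above 0.02 m or angle between plate_whole's own z axis and vertical above 0.3 rad).
It fails at once if something presses on the needle with more than 1 N (contact force between needle and anything else above 1 N).
It fails at once if the beaker, timer or dropper bottle is moved by more than 15 mm or tipped (distance of any of beaker, countdown_timer, dropper_bottle from where it was at the start of the episode above 0.015 m or angle between any of beaker, countdown_timer, dropper_bottle's own z axis and vertical above 0.3 rad).
It also fails if it takes over 51 s, if anything falls off the work surface, if the arm or the gripper's body presses on something with over 40 N, if the wrist force passes 120 N, or if a joint passes its speed limit or range.

## Working session

There is one attempt and no reset: what is moved stays moved. The work goes in short steps, Python scripts to look and compute and a shell command to move; the robot and the scene stay as the last step left them, time stands still between calls to the robot, and variables do not carry over. Pictures are saved under pics/ and viewed, at most 10 in all, crops included, and the job is handed in when it is done.

```bash
mkdir -p pics; ls; python3 - <<'E'
from rig import env,viewer
import cv2
for n in("top","side"):
    cv2.imwrite(f"pics/{n}0.png",viewer.camera(n)[...,::-1]); print(viewer.calibration(n))
s=env.state();print(s["t"],s["ee_pos"],s["tool_rot"],s["gripper_width"],env.tip_reach)
E
```

```text
pics
{'intrinsics': array([[470.30061211,   0.        , 315.86432484],
       [  0.        , 470.30061211, 240.19129176],
       [  0.        ,   0.        ,   1.        ]]), 'rvec': array([ 2.13640162, -2.09797694,  0.20040001]), 'tvec': array([-0.14105792,  0.58480206,  0.90931869])}
{'intrinsics': array([[472.9379019 ,   0.        , 320.73352155],
       [  0.        , 472.9379019 , 243.8434882 ],
       [  0.        ,   0.        ,   1.        ]]), 'rvec': array([ 2.22720799,  0.22290066, -0.1254096 ]), 'tvec': array([-0.54661776, -0.1032528 ,  1.39941388])}
0.1 [ 0.22312003 -0.5294809   0.22420597] [-7.85018886e-04  9.80189975e-01  1.98058011e-01 -1.44813651e-04] 0.09116378417588741 0.011
```

View pics/top0.png

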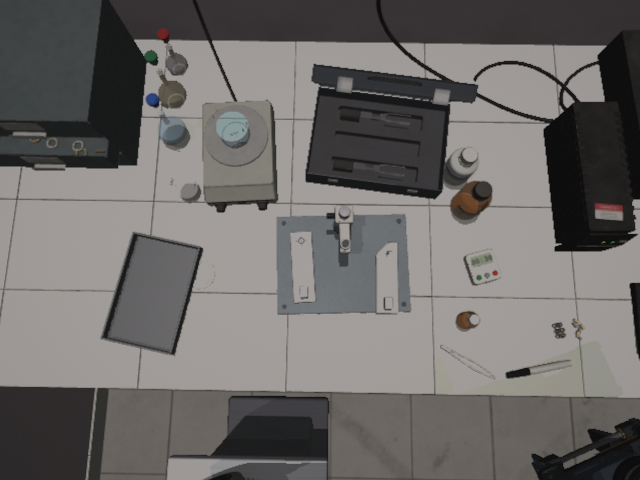

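View pics/side0.png

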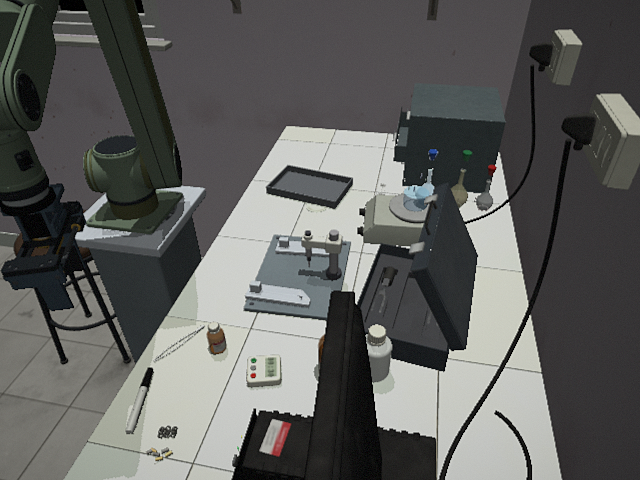

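The top view (up = +x, left = +y) shows:
- The whole plate at about (303,268), with its mark at (301,240) and grip at (304,293).
- The chipped plate at (387,278), with its grip at (388,303).
- The needle cap at about (345,243).
- The tray at (153,293), with the glass beaker near (205,275).
- The timer at (483,267) and the dropper bottle at (468,320).

The side view agrees with this.

```bash
cat > h.py <<'E'
import cv2,numpy as np
from rig import env,viewer
def ray(n,uv):
    c=viewer.calibration(n);R=cv2.Rodrigues(c["rvec"])[0];t=np.ravel(c["tvec"])
    d=np.linalg.inv(c["intrinsics"])@[uv[0],uv[1],1.]
    return -R.T@t,R.T@d
def onz(n,uv,z):
    o,d=ray(n,uv);return o+d*(z-o[2])/d[2]
def proj(n,p):
    c=viewer.calibration(n);return cv2.projectPoints(np.float64([p]),c["rvec"],c["tvec"],c["intrinsics"],None)[0].ravel()
E
python3 - <<'E'
from h import *
im=cv2.imread("pics/top0.png");hsv=cv2.cvtColor(im,cv2.COLOR_BGR2HSV)
g=cv2.cvtColor(im,cv2.COLOR_BGR2GRAY)
x0,y0=270,195
roi=im[y0:y0+125,x0:x0+150]
m=((cv2.cvtColor(roi,cv2.COLOR_BGR2GRAY)>165)*255).astype(np.uint8)
m[:, :7]=0;m[-6:]=0;m[:17]=0;m[:,-8:]=0
for c in cv2.findContours(m,0,1)[0]:
    if cv2.contourArea(c)>300:
        r=cv2.minAreaRect(c);b=cv2.boxPoints(r)+[x0,y0]
        print(cv2.contourArea(c),[onz("top",p,.02)[:2].round(4).tolist() for p in b],r)
for nm,p,z in[("cap",(345,243),.134),("mark",(301,240),.02),("gripW",(304,292),.043),("gripC",(388,303),.043),("t1",(135,233),.025),("t2",(202,247),.025),("t3",(174,353),.025),("t4",(102,338),.025),("s1",(277,216),.01),("s2",(407,214),.01),("s3",(410,311),.01),("s4",(278,314),.01),("beaker?",(205,275),.03)]:
    print(nm,onz("top",p,z)[:2].round(4))
a=cv2.resize(roi,None,fx=5,fy=4.8,interpolation=cv2.INTER_CUBIC)
cv2.imwrite("pics/crop0.png",a)
s=cv2.imread("pics/side0.png")[220:330,230:370]
cv2.imwrite("pics/crop1.png",cv2.resize(s,None,fx=5,fy=5,interpolation=cv2.INTER_CUBIC))
E
```

```text
cap [ 0.5677 -0.1859]
mark [ 0.5943 -0.0984]
gripW [ 0.4818 -0.1081]
gripC [ 0.4627 -0.2791]
t1 [0.6022 0.2556]
t2 [0.5745 0.1107]
t3 [0.3551 0.1533]
t4 [0.3822 0.3027]
s1 [ 0.6486 -0.0445]
s2 [ 0.6581 -0.3274]
s3 [ 0.449  -0.3298]
s4 [ 0.4377 -0.0538]
beaker? [0.5145 0.0993]
```

View pics/crop0.png

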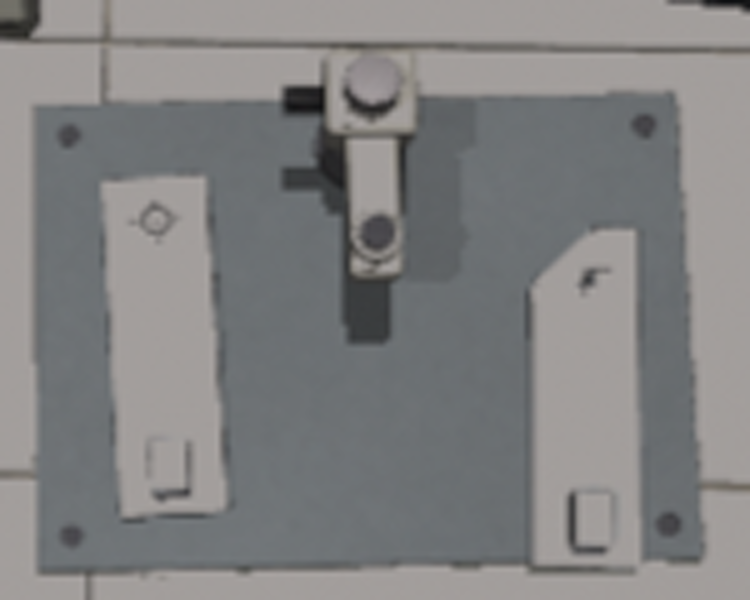

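View pics/crop1.png

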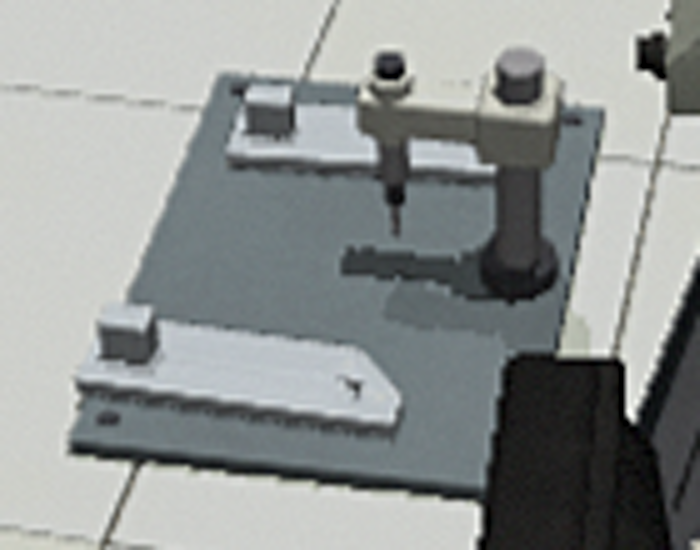

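The crops show:
- **Cap:** (345.6,243.1) in the full top image.
- **Whole plate:** mark at (301,240.8), grip top at (303.8,291.7).
- **Chipped plate:** grip top at (388.6,302.9).
- **Needle point:** (309.4,267) in the side view.

Next I compute poses.

```bash
python3 - <<'E'
from h import *
f=lambda x,y:(x/5+270,y/4.8+195)
P=lambda uv,z:onz("top",uv,z)[:2]
Wc=[P(f(*p),.02) for p in[(101,181),(207,177),(228,511),(122,519)]]
far=(Wc[0]+Wc[1])/2;near=(Wc[2]+Wc[3])/2;d=far-near
print("W centre",(far+near)/2,"len",np.hypot(*d),"yaw",np.arctan2(d[1],d[0]),"w",np.hypot(*(Wc[0]-Wc[1])))
print("mark",P(f(155,220),.02),"gripW",P(f(169,464),.043))
C=[P(f(*p),.02) for p in[(636,229),(637,571),(530,568),(530,288)]]
a=C[0]-C[1];b=C[3]-C[2]
print("C yaw",np.arctan2(a[1],a[0]),np.arctan2(b[1],b[0]),"len",np.hypot(*a),"near mid",(C[1]+C[2])/2,"gripC",P(f(593,518),.043))
cap=P(f(378,231),.134);print("cap",cap)
o,dd=ray("side",(309.4,267));
print("tip side z=.025",onz("side",(309.4,267),.025)," proj of cap-based tip in side",proj("side",[*cap,.025]),"proj cap side",proj("side",[*cap,.134]))
s=np.array([P(p,.01) for p in[(277,216),(407,214),(410,311),(278,314)]]);print("stand centre",s.mean(0))
e=env.state();print(e["joints"],e["ee_pos"])
E
```

```text
W centre [ 0.53679064 -0.10381092] len 0.14915747143550084 yaw 0.08326748030947505 w 0.04540965515124269
mark [ 0.59249538 -0.0984916 ] gripW [ 0.48251739 -0.10769868]
C yaw -0.012063058561282907 -0.006146322576947931 len 0.15009355578793704 near mid [ 0.44223012 -0.27954255] gripC [ 0.46287821 -0.28029758]
cap [ 0.56744845 -0.18706712]
tip side z=.025 [ 0.56946325 -0.18608309  0.025     ]  proj of cap-based tip in side [308.49814341 267.1578446 ] proj cap side [307.14817061 230.95932811]
stand centre [ 0.54835123 -0.1888755 ]
[-1.19199756e+00  3.20242563e-01  1.56553126e+00 -5.03200648e-06
  1.25741535e+00 -1.99523826e-02] [ 0.22312003 -0.5294809   0.22420597]
```

```bash
python3 -m jog '[[0,0,0,0,0,0.136],[0,0,0,0,0,0.136],[0,0,0,0,0,0.136],[0.03,-0.031,0,0,0,0],[0.03,-0.031,0,0,0,0],[0.03,-0.031,0,0,0,0],[0.03,-0.031,0,0,0,0],[0.03,-0.031,0,0,0,0],[0.03,-0.031,0,0,0,0],[0.03,-0.031,0,0,0,0],[0.03,-0.031,0,0,0,0]]' 0 20
```

```text
t: 1.48
ee_pos: [0.4662, -0.2829, 0.2246]
tool_rot: [-0.0, 1.0, -0.005, -0.0]
force: [-0.2, -0.1, 0.6]
gripper_width: 0.0911
grip_force: 0.0
```

```bash
python3 -m jog '[[-0.003,-0.003,0.03,0,0,0],[0,0,0.03,0,0,0],[0,0,0.03,0,0,0],[0,0,0.03,0,0,0],[0,0,0.03,0,0,0],[0,0,0.02,0,0,0],[0,0,0.01,0,0,0],[0,0,0.008,0,0,0],[0,0,0,0,0,0]]'; python3 - <<'E'
from h import *
cv2.imwrite("pics/side1.png",cv2.resize(viewer.camera("side")[220:330,230:370,::-1],None,fx=5,fy=5,interpolation=2))
E
```

```text
t: 2.6
ee_pos: [0.4626, -0.2811, 0.0369]
tool_rot: [-0.0, 1.0, -0.005, -0.0]
force: [-0.5, 0.7, 0.2]
gripper_width: 0.0913
grip_force: 0.0
```

View pics/side1.png

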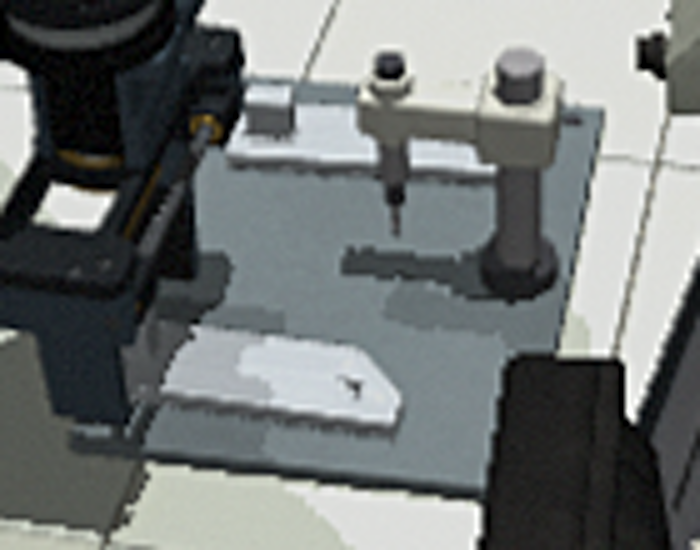

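The open fingers straddle the chipped plate's grip block, hidden near (110,330) in the crop, and they are well clear of the needle at (397,235). I close and lift a little.

```bash
python3 -m jog '[[0,0,0.002,0,0,0],[0,0,0,0,0,0],[0,0,0,0,0,0],[0,0,0,0,0,0],[0,0,0,0,0,0],[0,0,0,0,0,0],[0,0,0,0,0,0],[0,0,0,0,0,0],[0,0,-0.01,0,0,0],[0,0,-0.02,0,0,0],[0,0,0,0,0,0]]' 1 50
```

```text
t: 4.03
ee_pos: [0.4635, -0.2818, 0.0664]
tool_rot: [0.001, 1.0, -0.005, 0.001]
force: [0.2, -0.4, -3.1]
gripper_width: 0.0153
grip_force: 50.0
```

```bash
python3 -m jog '[[0,0,-0.02,0,0,0],[0,0,-0.04,0,0,0],[0,0,-0.04,0,0,0],[0,0,-0.035,0,0,0],[-0.01,-0.01,0,0,0,0],[-0.01,-0.02,0,0,0,0],[-0.009,-0.03,0,0,0,0],[-0.01,-0.04,0,0,0,0],[0,-0.04,0,0,0,0],[0,-0.04,0,0,0,0],[0,-0.04,0,0,0,0],[0,-0.04,0,0,0,0]]' && python3 -m jog '[[0,-0.04,0,0,0,0],[0,-0.04,0,0,0,0],[0,-0.04,0,0,0,0],[0,-0.04,0,0,0,0],[0,-0.04,0,0,0,0],[0,-0.025,0,0,0,0.04],[0,-0.013,0,0,0,0.05],[0,0,0,0,0,0.05],[0,0,0,0,0,0.05],[0,0,0,0,0,0],[0,0,0,0,0,0]]'; python3 - <<'E'
from h import *
cv2.imwrite("pics/top2.png",viewer.camera("top")[...,::-1])
cv2.imwrite("pics/side2.png",cv2.resize(viewer.camera("side")[100:280,200:400,::-1],None,fx=3,fy=3,interpolation=2))
E
```

```text
t: 5.52
ee_pos: [0.4235, -0.0192, 0.1977]
tool_rot: [-0.0, 1.0, -0.005, -0.002]
force: [-0.1, 0.4, -2.4]
gripper_width: 0.0157
grip_force: 50.0
t: 6.9
ee_pos: [0.4277, 0.2168, 0.1988]
tool_rot: [0.001, 0.995, -0.099, -0.001]
force: [0.3, 0.6, -2.4]
gripper_width: 0.0155
grip_force: 50.0
```

View pics/side2.png

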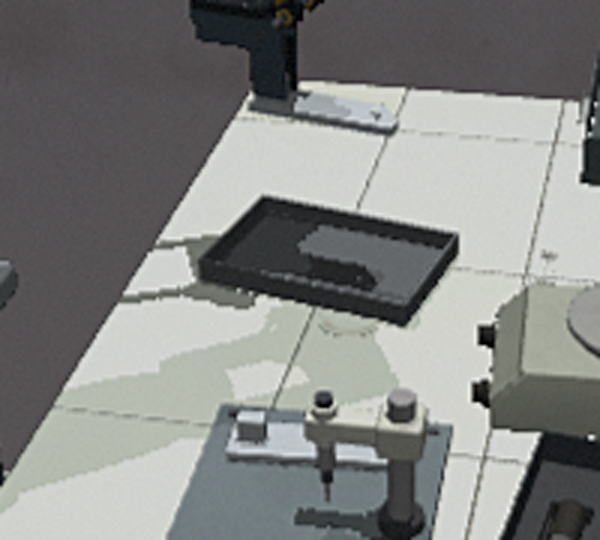

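The chipped plate hangs level above the tray (crop 325,110), and the tray below it is empty. I lower it.

```bash
python3 -m jog '[[-0.003,0,0.02,0,0,0],[0,0,0.035,0,0,0],[0,0,0.035,0,0,0],[0,0,0.03,0,0,0],[0,0,0.02,0,0,0],[0,0,0.012,0,0,0],[0,0,0.008,0,0,0],[0,0,0.005,0,0,0],[0,0,0.002,0,0,0],[0,0,0,0,0,0]]'
```

```text
t: 8.25
ee_pos: [0.426, 0.2179, 0.0332]
tool_rot: [-0.0, 0.995, -0.099, 0.0]
force: [0.3, -0.3, -2.6]
gripper_width: 0.0158
grip_force: 50.0
```

```bash
python3 -m jog '[[0,0,0.002,0,0,0],[0,0,0.0015,0,0,0],[0,0,0,0,0,0]]' - 50; python3 -m jog '[[0,0,0,0,0,0],[0,0,0,0,0,0],[0,0,0,0,0,0],[0,0,0,0,0,0],[0,0,-0.02,0,0,0],[0,0,-0.04,0,0,0],[0,0,-0.05,0,0,0],[0,0,-0.05,0,0,0],[0,0,0,0,0,0]]' 0.6
```

```text
t: 8.62
ee_pos: [0.4257, 0.2178, 0.0293]
tool_rot: [0.0, 0.995, -0.099, -0.0]
force: [-0.9, 0.8, -2.3]
gripper_width: 0.0156
grip_force: 50.0
t: 9.75
ee_pos: [0.4281, 0.2189, 0.1934]
tool_rot: [-0.002, 0.995, -0.099, 0.004]
force: [0.3, -0.0, -0.7]
gripper_width: 0.0359
grip_force: 0.0
```

```bash
python3 -m jog '[[0,0,0,0,0,-0.14],[0,0,0,0,0,-0.14],[0.003,0.02,0,0,0,0],[0.004,0.04,0,0,0,0],[0.004,0.045,0,0,0,0],[0.004,0.045,0,0,0,0],[0.004,0.045,0,0,0,0],[0.004,0.045,0,0,0,0],[0.004,0.045,0,0,0,0],[0,0.03,0,0,0,0],[0,0.015,0,0,0,0],[0,0,0,0,0,0]]'; python3 - <<'E'
from h import *
cv2.imwrite("pics/top3.png",viewer.camera("top")[150:400,60:460,::-1])
E
```

```text
t: 11.25
ee_pos: [0.4789, -0.109, 0.1887]
tool_rot: [-0.0, 0.999, 0.04, -0.001]
force: [-0.9, -0.1, 0.5]
gripper_width: 0.0363
grip_force: 0.0
```

View pics/top3.png

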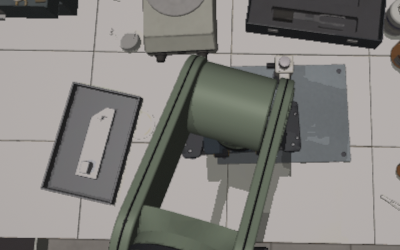

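The chipped plate lies inside the tray, at about (97,143) in the crop. Next is the whole plate.

```bash
python3 -m jog '[[0.004,-0.001,0.02,0,0,0],[0,0,0.03,0,0,0],[0,0,0.03,0,0,0],[0,0,0.03,0,0,0],[0,0,0.02,0,0,0],[0,0,0.01,0,0,0],[0,0,0.008,0,0,0],[0,0,0.004,0,0,0],[0,0,0,0,0,0],[0,0,0,0,0,0]]'
```

```text
t: 12.55
ee_pos: [0.4835, -0.1077, 0.0379]
tool_rot: [0.0, 0.999, 0.04, 0.0]
force: [0.3, -0.5, -0.4]
gripper_width: 0.0366
grip_force: 0.0
```

```bash
python3 -m jog '[[0,0,0.002,0,0,0],[0,0,0,0,0,0],[0,0,0,0,0,0],[0,0,0,0,0,0],[0,0,0,0,0,0],[0,0,0,0,0,0],[0,0,0,0,0,0]]' 1 25
```

```text
t: 13.42
ee_pos: [0.4831, -0.1076, 0.0355]
tool_rot: [0.0, 0.999, 0.04, -0.0]
force: [-1.6, 0.8, 0.6]
gripper_width: 0.016
grip_force: 25.0
```

```bash
python3 -m jog '[[-0.003,0.004,0,0,0,0],[-0.003,0.006,0,0,0,0],[-0.003,0.008,0,0,0,0],[-0.003,0.008,0,0,0,0],[-0.003,0.008,0,0,0,0],[-0.003,0.008,0,0,0,0],[-0.003,0.006,0,0,0,0],[-0.003,0.004,0,0,0,0],[0,0,0,0,0,0]]'
```

```text
t: 14.55
ee_pos: [0.4631, -0.162, 0.0355]
tool_rot: [0.0, 0.999, 0.04, -0.0]
force: [-0.5, -1.0, 0.4]
gripper_width: 0.0159
grip_force: 25.0
```

```bash
python3 -m jog '[[-0.001,0.004,0,0,0,0],[-0.002,0.006,0,0,0,0],[-0.002,0.006,0,0,0,0],[-0.002,0.006,0,0,0,0],[-0.0005,0.006,0,0,0,0],[0,0.005,0,0,0,0],[0,0,0,0,0,0],[0,0,0,0,0,0]]'; python3 - <<'E'
from h import *
im=viewer.camera("side")[...,::-1];cv2.imwrite("pics/side4.png",im)
cv2.imwrite("pics/side4c.png",cv2.resize(im[235:305,270:370],None,fx=8,fy=8,interpolation=2))
print(proj("side",[.5678,-.1866,.025]),proj("side",[.5678,-.1866,.02]))
E
```

```text
t: 15.55
ee_pos: [0.4587, -0.1955, 0.0355]
tool_rot: [0.001, 0.999, 0.04, 0.0]
force: [-0.7, -2.0, 1.0]
gripper_width: 0.0154
grip_force: 25.0
[308.6828384  267.05176271] [308.74045963 268.61041875]
```

View pics/side4c.png

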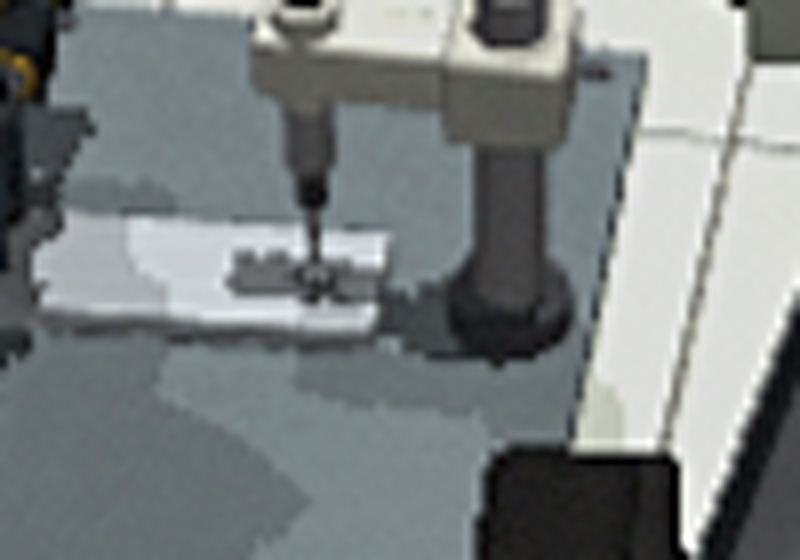

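```bash
python3 - <<'E'
from h import *
f=lambda x,y:(x/8+270,y/8+235)
tip=onz("side",(309.4,267.05),.025)
g=cv2.imread("pics/side4c.png",0)
for x in(290,260):
    print(x,g[200:350:3,x])
for p in[(317,280),(317,276)]: print(p,onz("side",f(*p),.02)[:2]-tip[:2])
far=[onz("side",f(*p),.02)[:2] for p in[(393,232),(375,332)]];print("end mid",np.mean(far,0),np.hypot(*(far[0]-far[1])))
u=np.array([np.cos(.08),np.sin(.08)]);print("mark from end",np.mean(far,0)-.02*u-tip[:2], "tip",tip)
E
```

```text
290 [131 136 137 135 131 122 118 129 148 171 190 199 207 214 215 213 212 201
 179 155 130 118 113 101  90  83  84  92  99  94  93 118 155 193 215 219
 223 228 228 219 208 187 156 129 102  84  79  77  84  97]
260 [129 129 129 129 126 116 111 128 158 190 208 212 215 216 215 215 220 216
 195 170 141 120 107  99 102 109 109 108 105  95  90 110 143 179 203 211
 219 230 231 215 191 157 120  94  75  70  78  85  91 100]
(317, 280) [ 0.0015403  -0.00491141]
(317, 276) [ 0.00113278 -0.00312229]
end mid [ 0.59109845 -0.18785338] 0.045960430454026674
mark from end [ 0.00165805 -0.0031884 ] tip [ 0.56950437 -0.18626327  0.025     ]
```

```bash
python3 - <<'E'
from h import *
im=cv2.imread("pics/side4.png")
cv2.imwrite("pics/side4d.png",cv2.resize(im[256:284,290:326],None,fx=20,fy=20,interpolation=cv2.INTER_NEAREST))
E
```

```text
(no output)
```

View pics/side4d.png

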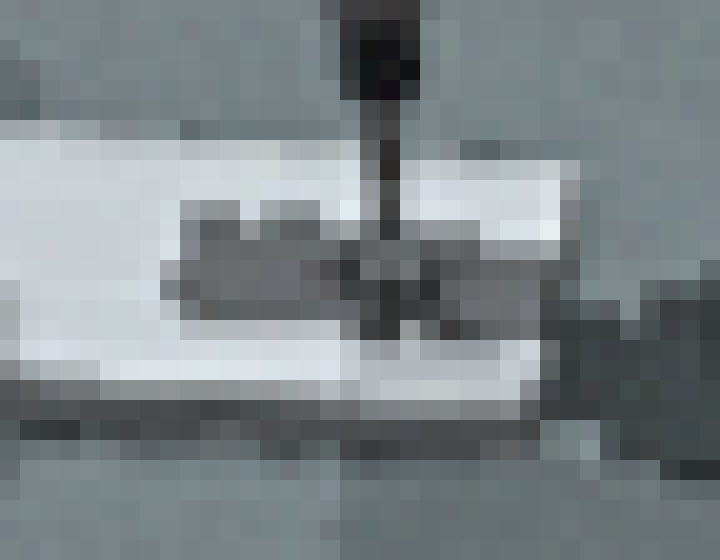

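The mark shows at about (308.9,269.7) in the side image, and the spot under the tip at about (309.4,268.8). That puts the mark roughly 3 mm too far to -y and 1 mm too far to +x, so I nudge it before releasing.

```bash
python3 -m jog '[[-0.0008,-0.0013,0,0,0,0],[0,-0.0012,0,0,0,0],[0,0,0,0,0,0],[0,0,0,0,0,0]]' && python3 -m jog '[[0,0,0,0,0,0],[0,0,0,0,0,0],[0,0,0,0,0,0],[0,0,0,0,0,0],[0,0,-0.01,0,0,0],[0,0,-0.02,0,0,0],[0,0,-0.03,0,0,0],[-0.04,0,-0.03,0,0,0],[-0.04,0,-0.03,0,0,0],[-0.04,0,-0.02,0,0,0],[0,0,0,0,0,0]]' 0.6 && python3 -m jog '[[0,0.04,0,0,0,0],[0,0.05,0,0,0,0],[0,0.05,0,0,0,0],[0,0.05,0,0,0,0],[0,0.05,0,0,0,0],[0,0.05,0,0,0,0],[0,0.03,0,0,0,0],[0,0,0,0,0,0],[0,0,0,0,0,0]]'; python3 - <<'E'
from h import *
t=viewer.camera("top")[...,::-1];s=viewer.camera("side")[...,::-1]
cv2.imwrite("pics/top5.png",t);cv2.imwrite("pics/side5.png",s)
a=cv2.resize(t[210:325,270:430],(800,575)[:2],interpolation=2)[:300]
a=cv2.resize(t[205:325,280:400],(480,480),interpolation=2)
b=cv2.resize(s[256:284,296:326],(320,298),interpolation=0)
c=np.zeros((480,800,3),np.uint8);c[:,:480]=a;c[:298,480:]=b
d=cv2.resize(t[225:360,95:220],(168,181));c[298:479,480:648]=d
cv2.imwrite("pics/chk5.png",c)
E
```

```text
t: 16.1
ee_pos: [0.4578, -0.1923, 0.0355]
tool_rot: [-0.0, 0.999, 0.04, 0.0]
force: [0.6, 0.1, -0.5]
gripper_width: 0.0162
grip_force: 25.0
t: 17.48
ee_pos: [0.3368, -0.2023, 0.1774]
tool_rot: [0.001, 0.999, 0.039, 0.002]
force: [1.3, 0.0, -0.1]
gripper_width: 0.0368
grip_force: 0.0
t: 18.6
ee_pos: [0.3642, -0.5201, 0.1748]
tool_rot: [-0.001, 0.999, 0.041, -0.0]
force: [1.0, 0.6, -0.1]
gripper_width: 0.0362
grip_force: 0.0
```

View pics/chk5.png

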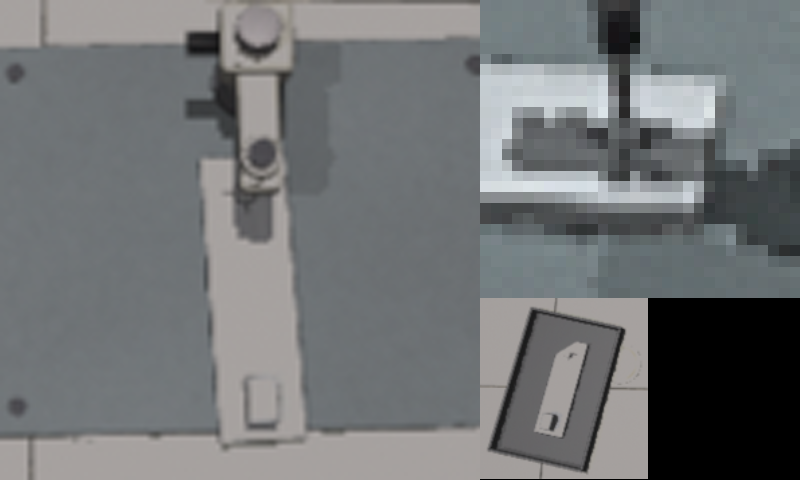

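```bash
python3 - <<'E'
from h import *
f=lambda x,y:((x+.5)/4+279.5,(y+.5)/4+204.5)
P=lambda uv,z:onz("top",uv,z)[:2]
fl,nl,nr=[P(f(*p),.02) for p in[(201,160),(219,443),(304,437)]]
d=(fl-nl)/np.hypot(*(fl-nl));n=np.array([d[1],-d[0]])
print("yaw",np.arctan2(d[1],d[0]),np.hypot(*(fl-nl)),np.hypot(*(nl-nr)))
cap=P(f(263,153),.134)
ce=(fl+nl)/2+n*.0225;m1=ce+.055*d
m2=P(f(263,400),.043)+.11*d; m3=(nl+nr)/2+.13*d
print("cap",cap,"mark-cap",m1-cap,m2-cap,m3-cap)
s=cv2.imread("pics/side5.png");tip=onz("side",(309.2,267.1),.025)
print("side mark-tip",[onz("side",(308.8,r),.02)[:2]-tip[:2] for r in(269.1,269.5)])
g=cv2.cvtColor(s,cv2.COLOR_BGR2GRAY)
print(g[262:280,302:318])
E
```

```text
yaw 0.07519535861453361 0.14908078668503058 0.044091059886674985
cap [ 0.56792025 -0.18664042] mark-cap [-0.00034677  0.00256662] [-0.0003964   0.00226522] [0.00035793 0.00307727]
side mark-tip [array([-0.00072453, -0.00179631]), array([-0.00039577, -0.00323053])]
[[172 167 166 171 158 160  91  61 131 139 100 112 114 115 119 116]
 [199 197 198 201 195 206 103  40 182 196 182 187 185 189 172 171]
 [202 200 201 201 204 214 117  38 194 209 206 202 204 206 200 207]
 [210 210 211 212 210 218 147  50 197 211 205 204 204 201 204 217]
 [203 162 142 143 201 226 134  40 165 214 215 211 208 206 207 226]
 [141 109  92  96 141 147 106  77 106 128 146 144 201 213 214 197]
 [101 100 102  88  58  53 105  92 100  46  69  72 137 145 148 119]
 [106 103 107  99  90  64  89  74  77  46  88  96  97  99 103  66]
 [104 103 106 108 109 105  90  57  91  96 112 111 108 107 111  68]
 [ 93  90  93  92  96 103  84  66  79  83  83 102 106 107 123  71]
 [187 188 187 187 190 122  68  56 146  88  55  69  94 100 104  58]
 [222 221 220 219 221 198 161 154 182 162 154 153 159 192 166  77]
 [147 154 161 177 184 199 191 194 197 197 193 190 189 209 147  61]
 [ 78  86  90 104 112 120 124 127 128 128 124 123 124 138  84  51]
 [ 79  78  77  73  78  73  72  75  74  72  74  70  72  84  68  56]
 [ 77  73  57  51  53  78  67  67  73  72  66  88  95  79  89 112]
 [117 118 113  93 107 120 103  95  98 102  99 105 108  99 103 115]
 [132 132 129 122 132 120 110 108 109 110 109 107 108 108 105 105]]
```

The top view gives mark minus needle of about (0, +2.5) mm. In the side view the ring's left and right extremes centre on about (308.8,268.6), almost exactly under the tip. Both are within 5 mm. The chipped plate is flat in the tray, the beaker is where it was, and the arm is clear.

```bash
python3 -c "
from rig import job
print(job.finish_job())"
```

```text
the job is handed in; nothing more can be done
None
```

The job is handed in with no verdict returned: the chipped plate lies flat in the tray, the whole plate was slid along the base until its mark measured 0–3 mm from the needle's point, and the arm was well clear when I handed in at about 19 s.

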